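# Line up the seasonings by height

## Robot

A 6-joint arm with a two-finger parallel gripper is mounted at the origin on a cart in front of the work surface, level with it; the furniture and walls round the work are solid. World frame = base frame: x ahead of the robot, y to its left, z up, the work surface at z = 0. Lengths are in m, angles in rad, forces in N, time in s.
With the tool pointing down it reaches from about 0.25 to 0.775 m from the base axis. Payload 4 kg.
Tool frame: the origin (TCP) lies at the very end of the fingers, on their centre line; the grasp point (between the pads) lies 19 mm behind it; z points along the fingers, y is the line along which they close (so a half turn about z gives the same grasp; the last joint's range is limited). The gripper opens to 94 mm and grips with 3 to 60 N. Pads are 16 mm wide; open, the fingers measure 119 mm over their backs; the gripper's body (75 mm by 177 mm) begins 78 mm behind the grasp point.
Start: joints at [-1.256, 0.087, 1.371, -0, 1.684, -0.103], TCP at [0.223, -0.503, 0.206] pointing down, gripper open.
Joint ranges: [-3.1, 3.1], [-0.76, 2.03], [0.27, 2.55], [-1.08, 4.22], [0.17, 2.65], [-2.57, 2.57]. Speed limits (rad/s): [2.79, 2.79, 3.14, 3.14, 3.14, 3.14].

## Interface

Orientations are given as [roll, pitch, yaw] about the fixed x, y, z axes, in that order (R = Rz(yaw) Ry(pitch) Rx(roll)).
In Python, from bench import robot, snapshot, finder gives the robot as it stands.
- The arm moves only by the tool drive_tool, never from a script. Its argument "deltas" is text: rows parted by semicolons, each of 7 numbers parted by spaces: the shift along the tool's x, y, z each as a share of 100 mm, from -1 to 1, then the turn, a rotation vector about the tool's x, y, z each as a share of 90 degrees, from -1 to 1, then the finger opening in mm, from 0 to 94. In form: tx ty tz rx ry rz gripper; .... A call has 1 to 5 rows; each row is the pose to reach, as a shift and turn from the pose commanded when the call began, along the tool's axes at that moment; what a row does not reach only later rows make up. A row lasts 1/10 s, in which the tool goes at most 50 mm and 8.59 degrees, less where a joint would pass 70% of its speed; a pose out of reach is approached as far as the arm can. A call with a number of a shift or a turn outside -1 to 1 is refused whole. A call with a gripper value outside its range is refused whole. The fingers move at their own pace and stop on an object; the grip force is fixed at half the most. Time passes only in rows, so rows that repeat a pose let the fingers close. It gives the time, the measured TCP pose, the force, the opening and the grip force at its end, in the units of the state.
- robot.get_obs(): the state, without advancing time (a new reading comes with each control period).
- snapshot(name): name is "scene" or "top" or "wrist"; returns a dict with "img" (420x560x3 uint8, red, green, blue), "fx", "fy", "cx", "cy" (pixels), "D" ([k1, k2, p1, p2, k3] as OpenCV has them; the pictures are not rectified), "T" (4x4, takes a point from camera to world coordinates); the wrist camera has in their place "hand_eye" (4x4, takes a point from camera to tool coordinates, whose origin is the TCP and whose axes are the flange's). Camera axes: x right, y up, looking along -z (the intrinsics and any distortion apply to the point x, -y, -z); pixel columns grow to the right and rows downward; lengths in m; the calibration is good to about 2 mm. A picture is of the moment at which its call begins: read the wrist's pose just before it. There is no depth.
- robot.close_job(): hands the job in; it is judged then, once.
Trained networks look in the newest picture that a camera, given by its name, has taken for a name from the list of things; names that differ only in an ending like _2 or _b are one class to them, and where a whole thing is asked for, a point or a joint stands for the part that bears it (a point fixed in the world has none). Each returns a list of dicts, best first, with "confidence" (0 to 1); they miss things now and then, are a little off and sometimes report something else, mostly with a low value. They report only what shows in the picture. A call takes as long as a camera call. They do not tell look-alikes from the thing itself.
- finder.look_for(camera, thing): "xy" ([column, row] in pixels, amid what is visible of it).
- finder.masks_of(camera, thing): "region" (420x560 bool, what is visible of it) and "xy" ([column, row] in pixels, amid what is visible of it).
- finder.landmark_of(camera, thing): "xy" ([column, row] in pixels: a listed point, or the origin of a listed thing).
The state is a dict: "time": time; "joint_positions": joint angles; "qvel": joint speeds; "joint_torque": joint torques, N m; "tool_pos": TCP position; "ee_rot": TCP orientation; "wrist_force": force on the tool from outside, world axes, zero at the start; "wrist_torque": the same for the moment, N m; "width": finger opening in m; "finger_force": force on a finger pad.
Only numpy, scipy, OpenCV 4.12 (cv2) and the standard library are available. Lean on these libraries where they do the work, as an engineer would, in place of code of your own. Each camera call takes 0.05 s, during which the arm holds its last target. There are 200 camera calls.

## Task

Tidy the four seasonings onto the dark wooden board: stand each upright and centred on its own pale disc, lined up by height, with the tallest on the disc next to the black bowl and stepping down to the shortest on the disc next to the red tin. Keep them from tipping over on the way, and leave the bowl and the tin where they stand.

Things in the scene. Friction and masses are not known exactly. Their poses are not given: they have to be found in the camera images.
- oil_bottle_mid (a point): Green glass oil bottle with paper label and black cap, 210 mm tall, 56 mm across up to 125 mm, then narrowing to a straight neck, 24 mm across, from 156 to 194 mm above the foot; the cap is 26 mm across. Point: on its axis, half-way up; z is its upward axis. It is round, so it can be taken from any side.
- pepper_mill_mid (a point): Turned dark-brown wooden pepper mill, 160 mm tall, 58 mm across at the foot; its round head, 50 mm across, reaches from 116 to 149 mm above the foot and a 12 mm steel knob tops it. Point: on its axis, half-way up; z is its upward axis. It is round, so it can be taken from any side.
- spice_jar_mid (a point): Glass spice jar with a yellow lid, 98 mm tall, 45 mm across from foot to lid. Point: on its axis, half-way up; z is its upward axis. It is round, so it can be taken from any side.
- mustard_jar_mid (a point): Squat amber glass jar with a blue lid, 62 mm tall, 54 mm across up to 30 mm above the foot, the lid 48 mm across. Point: on its axis, half-way up; z is its upward axis. It is round, so it can be taken from any side.
- disc_a_top (a point): pale wooden disc with a thin dark rim, 72 mm across, inlaid flush in a dark wooden board (90 x 400 mm, 12 mm high, fixed) that lies roughly across the robot's view; the four discs are in one straight row, 95 mm apart; this is the leftmost (first) disc as the robot sees them. Point: centre of the disc's face, 12 mm above the counter; z up, y along the row towards disc a
- disc_b_top (a point): pale wooden disc with a thin dark rim, 72 mm across, inlaid flush in a dark wooden board (90 x 400 mm, 12 mm high, fixed) that lies roughly across the robot's view; the four discs are in one straight row, 95 mm apart; this is the second from left disc as the robot sees them. Point: centre of the disc's face, 12 mm above the counter; z up, y along the row towards disc a
- disc_c_top (a point): pale wooden disc with a thin dark rim, 72 mm across, inlaid flush in a dark wooden board (90 x 400 mm, 12 mm high, fixed) that lies roughly across the robot's view; the four discs are in one straight row, 95 mm apart; this is the third from left disc as the robot sees them. Point: centre of the disc's face, 12 mm above the counter; z up, y along the row towards disc a
- disc_d_top (a point): pale wooden disc with a thin dark rim, 72 mm across, inlaid flush in a dark wooden board (90 x 400 mm, 12 mm high, fixed) that lies roughly across the robot's view; the four discs are in one straight row, 95 mm apart; this is the rightmost (fourth) disc as the robot sees them. Point: centre of the disc's face, 12 mm above the counter; z up, y along the row towards disc a
- bowl: Black round bowl, 115 mm across, 51 mm high, standing on the counter just past one end of the board (left or right, it varies). It marks the end for the tallest. Origin: centre of its underside
- tin: Red-labelled food tin with a bare metal top, 75 mm across, 58 mm high, standing on the counter just past the other end of the board. Origin: centre of its underside
Things that resemble listed ones, but are neither listed nor needed, are in the scene too. Of the things shaped like the part that bears mustard_jar_mid, the amber glass one is meant.

How it is judged:
By the outcome, as a careful person would: the job done as asked, in the order asked, and still so for the second after the job is handed in, with the robot touching nothing.
It also fails if it takes over 128 s, if anything falls off the work surface, if the arm or the gripper's body presses on something with over 40 N, if the wrist force passes 120 N, or if a joint passes its speed limit or range.

## Working session

There is one attempt and no reset: what is moved stays moved. The work goes in short steps, Python scripts to look and compute and a tool call to move; the robot and the scene stay as the last step left them, time stands still between calls to the robot, and variables do not carry over. Pictures are saved under pics/ and viewed, at most 14 in all, crops included, and the job is handed in when it is done.

Besides the shell and the picture viewer there is one more tool, called after "Call:" as name(argument=value, ...) on one line, values as JSON. drive_tool: Moves the arm, as the interface text tells. Shift numbers are shares of 100 mm and turn numbers shares of 90 degrees, none past 1 either way. Its arguments: {"type":"object","properties":{"deltas":{"type":"string"}},"required":["deltas"]}

```bash
ls; mkdir -p pics; cat > h.py <<'E'
import numpy as np, cv2
from bench import robot, snapshot, finder
from scipy.spatial.transform import Rotation as R
def shot(n,save=None):
    o=robot.get_obs(); s=snapshot(n)
    if n=='wrist':
        T=np.eye(4);T[:3,:3]=R.from_euler('xyz',o['ee_rot']).as_matrix();T[:3,3]=o['tool_pos']
        s['T']=T@s['hand_eye']
    if save: cv2.imwrite('pics/'+save,s['img'][:,:,::-1])
    return s
def ray(s,xy):
    K=np.array([[s['fx'],0,s['cx']],[0,s['fy'],s['cy']],[0,0,1.]])
    p=cv2.undistortPoints(np.array([[xy]],float),K,np.array(s['D'],float))[0,0]
    d=s['T'][:3,:3]@np.array([p[0],-p[1],-1]);return s['T'][:3,3],d/np.linalg.norm(d)
def atz(s,xy,z):
    c,d=ray(s,xy);return c+d*(z-c[2])/d[2]
def tri(rs):
    A=sum(np.eye(3)-np.outer(d,d) for c,d in rs);b=sum((np.eye(3)-np.outer(d,d))@c for c,d in rs)
    p=np.linalg.solve(A,b);return p,max(np.linalg.norm(np.cross(p-c,d)) for c,d in rs)
E
cat > a.py <<'E'
from h import *
np.set_printoptions(precision=3,suppress=True)
print(robot.get_obs())
S={n:shot(n,n+'0.png') for n in('scene','top')}
shot('wrist','wrist0.png')
N=['oil_bottle_mid','pepper_mill_mid','spice_jar_mid','mustard_jar_mid','disc_a_top','disc_b_top','disc_c_top','disc_d_top','bowl','tin']
H=[.105,.08,.049,.031,.012,.012,.012,.012,0,0]
for n,h in zip(N,H):
    L={c:finder.landmark_of(c,n) for c in S}
    for c in S:
        for r in L[c][:4]: print(n,c,round(r['confidence'],2),np.round(r['xy']),atz(S[c],r['xy'],h))
    for a in L['scene'][:3]:
        for b in L['top'][:3]:
            p,e=tri([ray(S['scene'],a['xy']),ray(S['top'],b['xy'])])
            if e<.015: print('   tri',p,round(e,4))
E
python3 a.py
```

```text
pics
{'time': 0.0, 'joint_positions': array([-1.256,  0.088,  1.372, -0.   ,  1.684, -0.103]), 'qvel': array([-0.   , -0.001,  0.   ,  0.001, -0.001, -0.   ]), 'joint_torque': array([ -0.001, -34.019, -30.242,   0.072,   0.033,  -0.   ]), 'tool_pos': array([ 0.223, -0.502,  0.204]), 'ee_rot': array([-3.139, -0.   ,  0.418]), 'wrist_force': array([-0.648, -0.087, -0.515]), 'wrist_torque': array([-0.026,  0.004,  0.022]), 'finger_force': 0.0, 'width': 0.09429167299531147}
oil_bottle_mid scene 0.89 [251. 197.] [0.43  0.119 0.105]
oil_bottle_mid top 0.61 [250. 240.] [0.432 0.127 0.105]
   tri [0.43  0.127 0.096] 0.0021
pepper_mill_mid scene 0.6 [262. 151.] [0.444 0.37  0.08 ]
pepper_mill_mid top 0.95 [167. 239.] [0.431 0.375 0.08 ]
   tri [0.437 0.379 0.07 ] 0.0058
spice_jar_mid scene 0.53 [258. 179.] [0.438 0.259 0.049]
spice_jar_mid scene 0.21 [315. 227.] [0.646 0.057 0.049]
spice_jar_mid top 0.71 [208. 234.] [0.451 0.259 0.049]
spice_jar_mid top 0.42 [326. 177.] [ 0.636 -0.1    0.049]
   tri [0.445 0.257 0.054] 0.0065
mustard_jar_mid scene 0.72 [252. 241.] [ 0.446 -0.004  0.031]
musta
[... 802 characters left out ...]
   tri [ 0.644 -0.002  0.011] 0.0061
disc_c_top scene 0.73 [309. 269.] [ 0.632 -0.082  0.012]
disc_c_top top 0.71 [324. 182.] [ 0.629 -0.099  0.012]
   tri [ 0.628 -0.096  0.032] 0.0027
disc_d_top scene 0.74 [308. 299.] [ 0.633 -0.19   0.012]
disc_d_top scene 0.4 [257. 177.] [0.431 0.303 0.012]
disc_d_top top 0.69 [352. 178.] [ 0.641 -0.186  0.012]
   tri [ 0.638 -0.187  0.01 ] 0.0042
bowl scene 0.92 [321. 199.] [0.665 0.228 0.   ]
bowl top 0.57 [221. 172.] [0.656 0.233 0.   ]
   tri [ 0.662  0.236 -0.01 ] 0.0039
tin scene 0.93 [304. 344.] [ 0.629 -0.33   0.   ]
tin scene 0.44 [311. 250.] [0.637 0.001 0.   ]
tin top 0.82 [394. 182.] [ 0.637 -0.324  0.   ]
   tri [ 0.633 -0.326 -0.005] 0.0044
```

```bash
python3 - <<'E'
import cv2
a=cv2.imread('pics/scene0.png');b=cv2.imread('pics/top0.png')
cv2.imwrite('pics/s1.png',cv2.resize(a[120:380,130:400],None,fx=2.2,fy=2.2))
cv2.imwrite('pics/t1.png',cv2.resize(b[130:320,120:440],None,fx=2.4,fy=2.4))
E
```

```text
(no output)
```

View pics/s1.png

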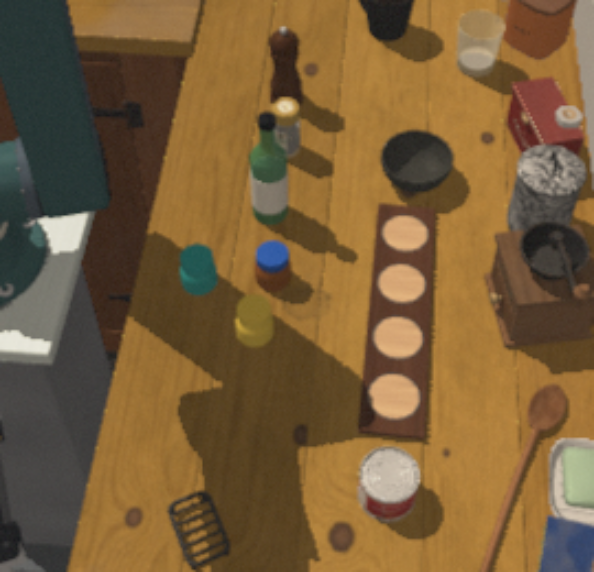

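View pics/t1.png

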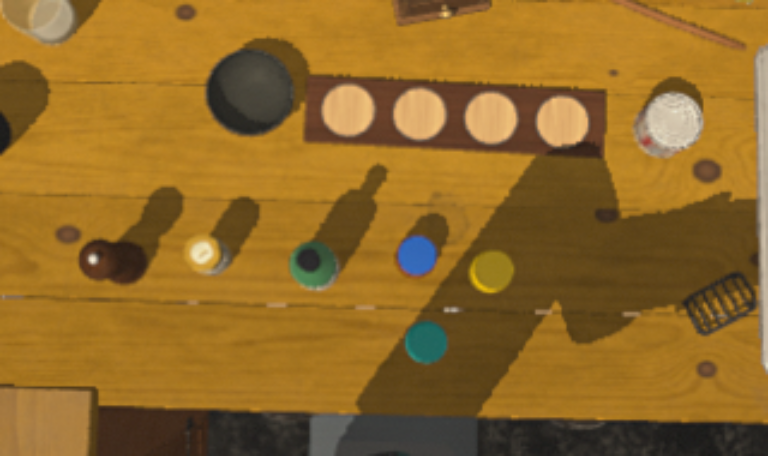

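The scene shows, left to right, the mill, spice jar, oil bottle and blue-lid amber mustard jar (scene crop 272,262). The yellow and teal jars are the look-alikes. The bowl is on the left, so oil goes to a, mill to b, spice to c and mustard to d. I'm raising the tool and turning it so the fingers close across the row.

Call:
drive_tool(deltas="0 0 -0.2 0 0 -0.09 94; 0 0 -0.4 0 0 -0.18 94; 0 0 -0.6 0 0 -0.27 94; 0 0 -0.75 0 0 -0.36 94; 0 0 -0.75 0 0 -0.45 94")

```text
time: 1.65
tool_pos: [0.2235, -0.5037, 0.2837]
ee_rot: [3.138, 0.004, 1.13]
wrist_force: [-0.8, -0.8, 0.1]
width: 0.0939
finger_force: 0.0
```

Call:
drive_tool(deltas="0 0 0 0 0 -0.095 94; 0 0 0 0 0 -0.19 94; 0 0 0 0 0 -0.284 94; 0 0 0 0 0 -0.284 94")

```text
time: 2.05
tool_pos: [0.2232, -0.5027, 0.2805]
ee_rot: [3.142, 0.0, 1.57]
wrist_force: [-0.0, 0.8, -0.4]
width: 0.0943
finger_force: 0.0
```

```bash
cat > d.py <<'E'
from h import *
np.set_printoptions(precision=4,suppress=True)
C={}
for n,y0,y1,x0,x1 in(('scene',205,330,290,335),('top',155,205,240,385)):
    s=shot(n);im=s['img'].astype(int)
    hsv=cv2.cvtColor(s['img'],cv2.COLOR_RGB2HSV)
    m=((hsv[...,1]<130)&(hsv[...,2]>150)).astype(np.uint8);w=np.zeros_like(m);w[y0:y1,x0:x1]=m[y0:y1,x0:x1]
    k,l,st,ce=cv2.connectedComponentsWithStats(w)
    L=[(st[i,4],ce[i]) for i in range(1,k) if st[i,4]>120]
    for a,c in L: print(n,a,c,atz(s,c,.012))
    C[n]=[(s,c) for a,c in sorted(L,key=lambda q:-atz(s,q[1],.012)[1])]
for a,b in zip(C['scene'],C['top']): print(tri([ray(*a),ray(*b)]))
o=robot.get_obs();print(o['time'],o['tool_pos'],o['ee_rot'],o['joint_positions'])
E
python3 d.py
```

```text
scene 257 [313.5992 225.5292] [0.6428 0.0932 0.012 ]
scene 287 [312.0767 248.3101] [ 0.6402 -0.002   0.012 ]
scene 329 [310.4863 272.924 ] [ 0.6379 -0.0969  0.012 ]
scene 363 [308.8237 299.5923] [ 0.6357 -0.1917  0.012 ]
top 317 [264.9054 175.5615] [0.6436 0.0914 0.012 ]
top 311 [294.7749 176.8489] [ 0.6418 -0.0039  0.012 ]
top 298 [324.5403 178.9195] [ 0.6376 -0.0989  0.012 ]
top 269 [353.9628 180.2565] [ 0.6359 -0.193   0.012 ]
(array([0.6428, 0.0913, 0.0144]), np.float64(0.00021479482718483162))
(array([ 0.6406, -0.0039,  0.0149]), np.float64(0.0005741275179141983))
(array([ 0.6375, -0.0986,  0.0144]), np.float64(0.0003224302850183949))
(array([ 0.6356, -0.1927,  0.0137]), np.float64(6.848339744502536e-05))
2.15 [ 0.2232 -0.5027  0.2805] [3.1416 0.0001 1.5677] [-1.2561  0.0851  1.2257  0.      1.8307 -1.253 ]
```

Call:
drive_tool(deltas="0.4 0.2 0 0 0 0 94; 0.8 0.4 0 0 0 0 94; 1 0.5 0 0 0 0 94")

```text
time: 2.45
tool_pos: [0.2741, -0.4004, 0.2809]
ee_rot: [3.141, -0.0, 1.57]
wrist_force: [0.4, -0.5, -0.5]
width: 0.0944
finger_force: 0.0
```

Call:
drive_tool(deltas="0.4 0.2 0 0 0 0 94; 0.8 0.4 0 0 0 0 94; 1 0.5 0 0 0 0 94")

```text
time: 2.75
tool_pos: [0.3241, -0.3001, 0.281]
ee_rot: [3.14, 0.0, 1.57]
wrist_force: [-0.4, -0.9, 0.6]
width: 0.0937
finger_force: 0.0
```

Call:
drive_tool(deltas="0.4 0.2 -0.1 0 0 0 94; 0.8 0.4 -0.2 0 0 0 94; 1 0.5 -0.2 0 0 0 94")

```text
time: 3.05
tool_pos: [0.3744, -0.2004, 0.3025]
ee_rot: [3.138, 0.001, 1.571]
wrist_force: [0.8, -0.8, 0.2]
width: 0.094
finger_force: 0.0
```

Call:
drive_tool(deltas="0.4 0.2 0 0 0 0 94; 0.8 0.4 0 0 0 0 94; 1 0.5 0 0 0 0 94")

```text
time: 3.35
tool_pos: [0.424, -0.1, 0.3007]
ee_rot: [3.141, -0.001, 1.571]
wrist_force: [0.3, -0.5, -0.3]
width: 0.094
finger_force: 0.0
```

Call:
drive_tool(deltas="0.45 0 0 0 0 0 94; 0.9 0 0 0 0 0 94; 1 0 0 0 0 0 94; 1 0 0 0 0 0 94")

```text
time: 3.75
tool_pos: [0.4231, -0.0016, 0.3007]
ee_rot: [3.141, 0.0, 1.573]
wrist_force: [0.3, -0.6, 0.2]
width: 0.0939
finger_force: 0.0
```

```bash
cat > m.py <<'E'
from h import *
np.set_printoptions(precision=4,suppress=True)
W={n:shot(n) for n in('scene','top','wrist')}
cv2.imwrite('pics/w1.png',W['wrist']['img'][:,:,::-1])
print(W['wrist']['hand_eye'])
N=['oil_bottle_mid','pepper_mill_mid','spice_jar_mid','mustard_jar_mid']
H=[.105,.08,.049,.031]
for n,h in zip(N,H):
    rs=[]
    for c in W:
        for r in finder.masks_of(c,n)[:2]:
            a=r['region'];ys,xs=np.nonzero(a);print(n,c,round(r['confidence'],2),a.sum(),xs.min(),xs.max(),ys.min(),ys.max(),'mid',atz(W[c],r['xy'],h))
        for r in finder.landmark_of(c,n)[:2]: print('  lm',c,r['confidence'],r['xy'],atz(W[c],r['xy'],h))
o=robot.get_obs();print(o['time'],o['tool_pos'],o['ee_rot'])
E
python3 m.py
```

```text
[[-0.0006  0.9655  0.2605  0.0759]
 [ 1.      0.0004  0.0008 -0.0001]
 [ 0.0007  0.2605 -0.9655 -0.1806]
 [ 0.      0.      0.      1.    ]]
oil_bottle_mid scene 0.8 664 244 260 170 221 mid [0.4333 0.1181 0.105 ]
  lm scene 0.74 [250.5, 194.4] [0.4269 0.1313 0.105 ]
oil_bottle_mid top 0.85 301 241 260 231 249 mid [0.4234 0.1264 0.105 ]
  lm top 0.58 [247.3, 239.9] [0.4322 0.1345 0.105 ]
  lm top 0.2 [323.7, 177.7] [ 0.6216 -0.085   0.105 ]
oil_bottle_mid wrist 0.83 3173 260 315 25 100 mid [0.4338 0.1297 0.105 ]
  lm wrist 0.78 [286.9, 67.6] [0.4318 0.1257 0.105 ]
pepper_mill_mid scene 0.6 803 293 320 322 355 mid [ 0.6219 -0.3573  0.08  ]
pepper_mill_mid scene 0.58 95 253 264 133 165 mid [0.425  0.4395 0.08  ]
  lm scene 0.58 [258.3, 151.5] [0.4286 0.3669 0.08  ]
pepper_mill_mid top 0.97 472 152 181 229 248 mid [0.4279 0.3803 0.08  ]
pepper_mill_mid top 0.31 320 240 259 231 250 mid [0.4274 0.1309 0.08  ]
  lm top 0.87 [165.8, 240.9] [0.4238 0.3789 0.08  ]
  lm wrist 0.25 [460.1, 0.5] [0.6176 0.1958 0.08  ]
spice_jar_mid scene 0.55 168 254 266 165 190 mid [0.4308 0.2621 0.049 ]
  lm sc
[... 187 characters left out ...]
ene 0.93 335 237 254 254 276 mid [ 0.4322 -0.1072  0.031 ]
mustard_jar_mid scene 0.85 321 212 228 231 253 mid [ 0.3495 -0.0153  0.031 ]
  lm scene 0.89 [220.6, 242.8] [ 0.3449 -0.0197  0.031 ]
  lm scene 0.67 [242.6, 266.2] [ 0.4263 -0.1029  0.031 ]
mustard_jar_mid top 0.28 1041 206 241 150 186 mid [0.6635 0.2347 0.031 ]
  lm top 0.26 [395.7, 179.7] [ 0.6374 -0.3217  0.031 ]
mustard_jar_mid wrist 0.82 1414 198 240 165 208 mid [ 0.3407 -0.0131  0.031 ]
mustard_jar_mid wrist 0.76 1402 268 304 220 266 mid [ 0.4334 -0.0995  0.031 ]
  lm wrist 0.83 [288.2, 245.6] [ 0.4365 -0.1031  0.031 ]
  lm wrist 0.78 [220.3, 185.9] [ 0.3424 -0.0151  0.031 ]
5.1 [ 0.4232 -0.0027  0.3005] [3.1416 0.0001 1.5708]
```

View pics/w1.png

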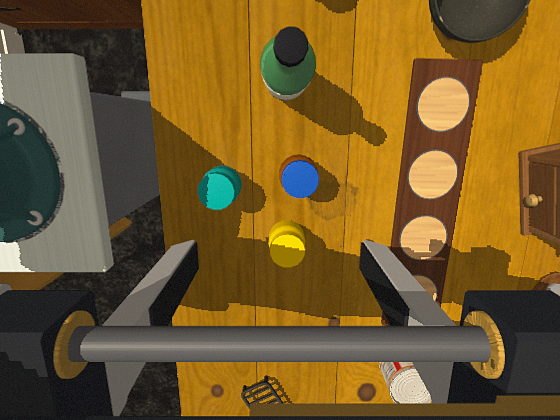

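Wrist view: the bottle cap is at (291,46), the blue mustard lid at (299,179), the decoys at (220,187) and (288,247). I'm moving closer for a second view of the cap.

```bash
cat > w.py <<'E'
from h import *
import sys,pickle
np.set_printoptions(precision=4,suppress=True)
def blob(s,lo,hi,at):
    hsv=cv2.cvtColor(s['img'],cv2.COLOR_RGB2HSV);m=cv2.inRange(hsv,np.array(lo),np.array(hi))
    k,l,st,ce=cv2.connectedComponentsWithStats(m)
    i=min((i for i in range(1,k) if st[i,4]>60),key=lambda i:np.hypot(*(ce[i]-at)))
    b=st[i];e=(b[0]+(b[2]-1)/2,b[1]+(b[3]-1)/2)
    print('area',b[4],'w,h',b[2],b[3],'c',ce[i],'box',e);return np.array(e)
BLK=((0,0,0),(180,255,55)); BLU=((100,120,60),(130,255,255))
E
python3 - <<'E'
from w import *
s=shot('wrist');pickle.dump(s,open('v1.pkl','wb'))
c=blob(s,*BLK,(291,46));print(atz(s,c,.21))
c=blob(s,*BLU,(299,179));print(atz(s,c,.062))
E
```

```text
area 1065 w,h 35 40 c [290.8629  47.7033] box (np.float64(291.0), np.float64(47.5))
[0.4322 0.1257 0.21  ]
area 1097 w,h 37 37 c [299.6873 179.3674] box (np.float64(300.0), np.float64(179.0))
[0.45   0.0007 0.062 ]
```

Call:
drive_tool(deltas="0.4 0 0 0 0 0 94; 0.7 0 0 0 0 0 94; 0.7 0 0 0 0 0 94; 0.7 0 0 0 0 0 94")

```text
time: 5.55
tool_pos: [0.4231, 0.0674, 0.3004]
ee_rot: [-3.142, 0.001, 1.572]
wrist_force: [0.2, -0.4, 1.0]
width: 0.0941
finger_force: 0.0
```

```bash
python3 - <<'E'
from w import *
a=pickle.load(open('v1.pkl','rb'))
s=shot('wrist','w2.png');print(s['T'][:3,3])
g=np.array((290,130))
c=blob(s,*BLK,g);print(atz(s,c,.21)); c0=blob(a,*BLK,(291,46)); print(tri([ray(a,c0),ray(s,c)]))
c=blob(s,*BLU,(299,230));print(atz(s,c,.062));c0=blob(a,*BLU,(299,179)); print(tri([ray(a,c0),ray(s,c)]))
for n in ('pepper_mill_mid','spice_jar_mid'):
  for r in finder.masks_of('wrist',n)[:2]:print(n,r['confidence'],r['xy'])
E
```

```text
[0.423  0.1434 0.481 ]
area 829 w,h 33 33 c [290.4415 141.6333] box (np.float64(290.0), np.float64(142.0))
[0.4319 0.1263 0.21  ]
area 1065 w,h 35 40 c [290.8629  47.7033] box (np.float64(291.0), np.float64(47.5))
(array([0.4321, 0.1262, 0.2076]), np.float64(0.00014380181707092103))
area 1018 w,h 36 36 c [298.7132 230.6228] box (np.float64(298.5), np.float64(230.5))
[0.4492 0.0014 0.062 ]
area 1097 w,h 37 37 c [299.6873 179.3674] box (np.float64(300.0), np.float64(179.0))
(array([ 0.4499, -0.    ,  0.0578]), np.float64(0.00041724465522155165))
spice_jar_mid 0.63 [298.6, 17.7]
```

View pics/w2.png

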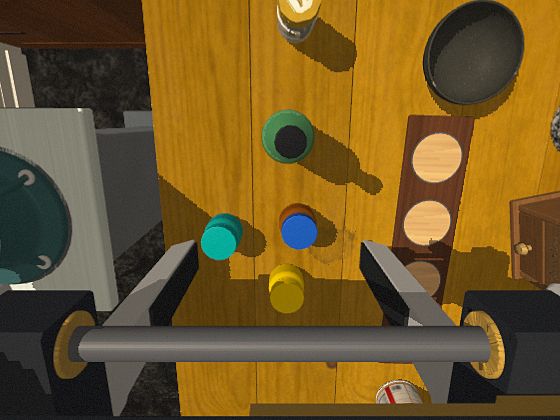

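The cap centre triangulates to (0.432, 0.126), z 0.208, and the mustard lid to (0.450, 0.001), z about 0.06. Both agree with the given sizes. Next I grasp the bottle neck.

Call:
drive_tool(deltas="0.3 0.09 0 0 0 0 80; 0.59 0.09 0 0 0 0 60; 0.59 0.09 0.2 0 0 0 60; 0.59 0.09 0.4 0 0 0 60; 0.59 0.09 0.4 0 0 0 60")

```text
time: 6.2
tool_pos: [0.431, 0.1254, 0.2575]
ee_rot: [-3.136, 0.001, 1.57]
wrist_force: [-0.8, -1.3, -0.5]
width: 0.0605
finger_force: 0.0
```

Call:
drive_tool(deltas="0 0 0.4 0 0 0 60; 0 0 0.8 0 0 0 60; 0 0 1.0 0 0 0 60; 0 0 1.0 0 0 0 60; 0 0 1 0 0 0 60")

```text
time: 6.7
tool_pos: [0.4329, 0.1258, 0.1618]
ee_rot: [3.14, -0.0, 1.57]
wrist_force: [-1.0, 0.3, 0.5]
width: 0.0597
finger_force: 0.0
```

Call:
drive_tool(deltas="0 0 0 0 0 0 10; 0 0 0 0 0 0 10; 0 0 0 0 0 0 10; 0 0 0 0 0 0 10; 0 0 0 0 0 0 10")

```text
time: 7.2
tool_pos: [0.4324, 0.1263, 0.1609]
ee_rot: [3.141, -0.0, 1.571]
wrist_force: [-1.4, 0.1, 2.3]
width: 0.0258
finger_force: 30.0
```

Call:
drive_tool(deltas="0 0 0 0 0 0 10; 0 0 0 0 0 0 10; 0 0 0 0 0 0 10")

```text
time: 7.5
tool_pos: [0.4324, 0.1263, 0.1609]
ee_rot: [3.141, -0.0, 1.571]
wrist_force: [-0.5, 0.3, 2.9]
width: 0.0259
finger_force: 30.0
```

Call:
drive_tool(deltas="0 0 -0.1 0 0 0 10; 0 0 -0.25 0 0 0 10; 0 0 -0.4 0 0 0 10; 0 0 -0.5 0 0 0 10; 0 0 -0.5 0 0 0 10")

```text
time: 8.0
tool_pos: [0.4329, 0.1264, 0.2118]
ee_rot: [3.139, -0.0, 1.571]
wrist_force: [0.6, 1.0, -3.4]
width: 0.0258
finger_force: 30.0
```

Call:
drive_tool(deltas="0 0.1 0 0 0 0 10; -0.05 0.3 0 0 0 0 10; -0.1 0.5 0 0 0 0 10; -0.15 0.7 0 0 0 0 10; -0.17 0.9 0 0 0 0 10")

```text
time: 8.5
tool_pos: [0.523, 0.1086, 0.2087]
ee_rot: [-3.139, 0.001, 1.57]
wrist_force: [-0.2, -1.2, -2.9]
width: 0.0255
finger_force: 30.0
```

Call:
drive_tool(deltas="-0.05 0.25 0 0 0 0 10; -0.1 0.5 0 0 0 0 10; -0.15 0.7 0 0 0 0 10; -0.17 0.9 0 0 0 0 10; -0.17 1 0 0 0 0 10")

```text
time: 9.0
tool_pos: [0.6235, 0.0916, 0.2078]
ee_rot: [-3.139, 0.001, 1.57]
wrist_force: [0.5, 0.3, -3.4]
width: 0.0256
finger_force: 30.0
```

Call:
drive_tool(deltas="0 0.1 0 0 0 0 10; 0 0.19 0 0 0 0 10; 0 0.2 0 0 0 0 10; 0 0.2 0 0 0 0 10; 0 0.2 0 0 0 0 10")

```text
time: 9.5
tool_pos: [0.6418, 0.0924, 0.2108]
ee_rot: [3.142, 0.0, 1.571]
wrist_force: [0.6, -0.4, -3.3]
width: 0.0255
finger_force: 30.0
```

```bash
python3 - <<'E'
from w import *
s=shot('wrist','w3.png');shot('scene','s3.png');o=robot.get_obs();print(o)
E
python3 -c "
import cv2,numpy as np
a=cv2.imread('pics/w3.png');b=cv2.imread('pics/s3.png')[100:380,180:380]
b=cv2.resize(b,(300,420));cv2.imwrite('pics/c3.png',cv2.resize(np.hstack([a,b]),(800,390)))"
```

```text
{'time': 9.6, 'joint_positions': array([ 0.0557,  0.3084,  1.1006, -0.0001,  1.7322,  0.0554]), 'qvel': array([ 0.0011,  0.0005, -0.0001,  0.0008,  0.0002, -0.0005]), 'joint_torque': array([ -0.0119, -45.1539, -31.8499,   0.0731,   0.008 ,   0.0001]), 'tool_pos': array([0.6418, 0.0924, 0.2109]), 'ee_rot': array([3.1412, 0.    , 1.571 ]), 'wrist_force': array([-0.2773,  0.781 , -1.8993]), 'wrist_torque': array([-0.0731, -0.0673,  0.0214]), 'finger_force': 29.999552071094513, 'width': 0.025835630175688597}
```

View pics/c3.png

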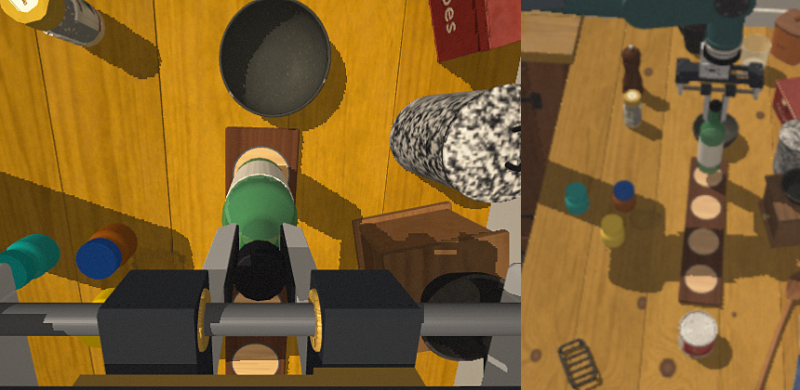

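The bottle hangs upright over disc a. Before lowering, I'll check how tall the speckled canister and grinder behind the board are, since the gripper body is wide in x.

```bash
python3 - <<'E'
import cv2,numpy as np
a=cv2.imread('pics/scene0.png')[160:300,320:440];b=cv2.imread('pics/top0.png')[60:200,210:390]
a=cv2.resize(a,None,fx=3,fy=3);b=cv2.resize(b,None,fx=2.4,fy=2.4,interpolation=cv2.INTER_LINEAR);b=cv2.resize(b,(432,336))
c=np.zeros((420,792,3),np.uint8);c[:,:360]=a;c[:336,360:]=b;cv2.imwrite('pics/g.png',c)
E
```

```text
(no output)
```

View pics/g.png

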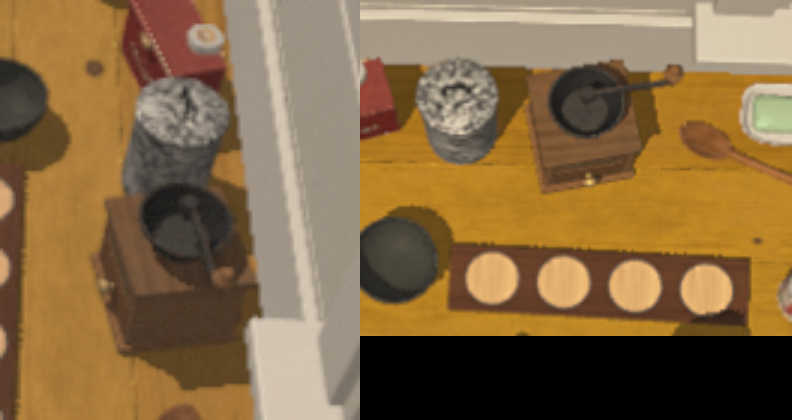

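```bash
python3 - <<'E'
from w import *
S=shot('scene');T=shot('top')
for n,a,b in(('can top',(380.7,197.3),(250.8,97.5)),('crank knob',(394,251.7),(341.3,90.4)),('grinder near-left top corner',(355,227),(285,127)),('funnel',(381.7,233),(305,101))):print(n,tri([ray(S,a),ray(T,b)]))
print('front base',atz(T,(285,139),.0),atz(T,(324.6,135),0))
E
```

```text
can top (array([0.8519, 0.1366, 0.1286]), np.float64(0.00287996845364792))
crank knob (array([ 0.8576, -0.1228,  0.1894]), np.float64(0.00010871282300790003))
grinder near-left top corner (array([0.772 , 0.0318, 0.0977]), np.float64(0.004346665436250409))
funnel (array([ 0.8399, -0.0236,  0.1448]), np.float64(0.0012862790109617053))
front base [0.7695 0.0298 0.    ] [ 0.7865 -0.0994  0.    ]
```

Everything behind starts at x ≥ 0.77 and the gripper only reaches 0.73, so it's clear. Lowering.

Call:
drive_tool(deltas="0 0.01 0.12 0 0 0 10; 0 0.01 0.24 0 0 0 10; 0 0.01 0.32 0 0 0 10; 0 0.01 0.36 0 0 0 10; 0 0.01 0.38 0 0 0 10")

```text
time: 10.2
tool_pos: [0.6428, 0.0923, 0.173]
ee_rot: [-3.141, 0.0, 1.571]
wrist_force: [-1.8, -1.0, 5.2]
width: 0.026
finger_force: 30.0
```

Call:
drive_tool(deltas="0 0 0 0 0 0 10; 0 0 0 0 0 0 10; 0 0 0 0 0 0 10")

```text
time: 10.5
tool_pos: [0.6435, 0.0923, 0.173]
ee_rot: [3.141, 0.0, 1.571]
wrist_force: [-0.6, -0.0, -0.1]
width: 0.0256
finger_force: 30.0
```

Call:
drive_tool(deltas="0 0 0 0 0 0 40; 0 0 0 0 0 0 60; 0 0 0 0 0 0 60; 0 0 -0.2 0 0 0 60; 0 0 -0.5 0 0 0 60")

```text
time: 11.0
tool_pos: [0.642, 0.0922, 0.2201]
ee_rot: [-3.136, 0.0, 1.571]
wrist_force: [0.3, -0.3, 0.2]
width: 0.0592
finger_force: 0.0
```

Call:
drive_tool(deltas="0 0 -0.4 0 0 0 70; 0 0 -0.75 0 0 0 94; 0.2 -0.2 -0.77 0 0 0 94; 0.4 -0.5 -0.77 0 0 0 94; 0.7 -0.8 -0.77 0 0 0 94")

```text
time: 11.5
tool_pos: [0.5629, 0.162, 0.2998]
ee_rot: [3.14, 0.0, 1.568]
wrist_force: [0.9, 0.5, -0.4]
width: 0.0931
finger_force: 0.0
```

Call:
drive_tool(deltas="0.4 -0.3 0 0 0 0 94; 0.8 -0.7 0 0 0 0 94; 1 -1 0 0 0 0 94; 1 -1 0 0 0 0 94")

```text
time: 11.9
tool_pos: [0.4598, 0.2653, 0.301]
ee_rot: [3.14, -0.002, 1.577]
wrist_force: [0.0, -0.6, -0.2]
width: 0.0937
finger_force: 0.0
```

Call:
drive_tool(deltas="0.3 -0.2 0 0 0 0 94; 0.5 -0.33 0 0 0 0 94; 0.5 -0.33 0 0 0 0 94; 0.5 -0.33 0 0 0 0 94")

```text
time: 12.3
tool_pos: [0.4308, 0.3119, 0.2994]
ee_rot: [3.141, 0.001, 1.571]
wrist_force: [-0.1, -0.6, -0.5]
width: 0.094
finger_force: 0.0
```

```bash
python3 - <<'E'
from w import *
s=shot('wrist','w4.png');pickle.dump(s,open('v2.pkl','wb'))
print(robot.get_obs()['tool_pos'])
for n in ('pepper_mill_mid','spice_jar_mid'):
  for r in finder.masks_of('wrist',n)[:2]:
    ys,xs=np.nonzero(r['region']);print(n,r['confidence'],r['xy'],xs.min(),xs.max(),ys.min(),ys.max())
E
```

```text
[0.431  0.3116 0.2994]
pepper_mill_mid 0.75 [276.7, 125.7] 254 302 102 152
spice_jar_mid 0.88 [288.2, 220.2] 271 306 193 243
```

View pics/w4.png

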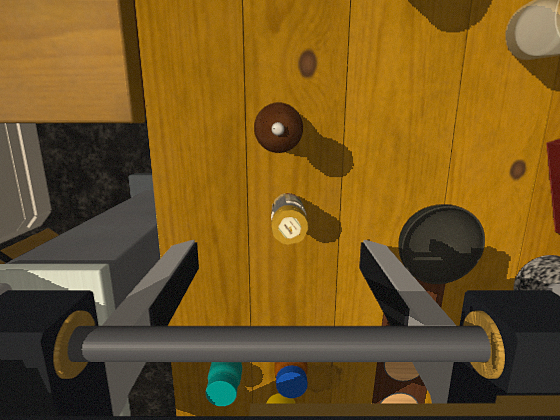

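The mill knob is at (278,128) and the yellow jar lid at about (290,228). I'll work out their positions and check the side cabinet's clearance.

```bash
python3 - <<'E'
from w import *
s=pickle.load(open('v2.pkl','rb'))
print('knob',atz(s,(278,128.3),.157));
WHT=((0,0,150),(180,70,255));c=blob(s,*WHT,(278,128));print(atz(s,c,.157))
YEL=((18,90,110),(32,255,255))
im=s['img'][190:250,262:318];cv2.imwrite('pics/j.png',cv2.resize(im[:,:,::-1],None,fx=6,fy=6))
# mask: ellipse fit of the mill head via dark segmentation
hsv=cv2.cvtColor(s['img'],cv2.COLOR_RGB2HSV)
print('lid',atz(s,(290,228),.098))
for z in(0,.1,.2):print('cab',z,atz(s,(140,120),z))
E
```

```text
knob [0.43   0.3803 0.157 ]
area 93 w,h 10 11 c [276.6667 128.0323] box (np.float64(276.5), np.float64(128.0))
[0.4286 0.3806 0.157 ]
lid [0.4443 0.2617 0.098 ]
cab 0 [0.2369 0.3881 0.    ]
cab 0.1 [0.2773 0.388  0.1   ]
cab 0.2 [0.3176 0.388  0.2   ]
```

View pics/j.png

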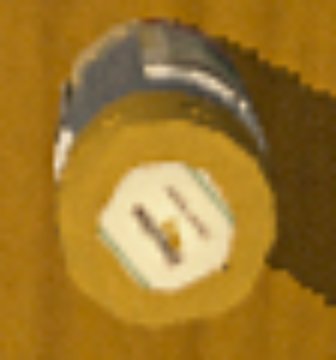

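Call:
drive_tool(deltas="0.2 0 0 0 0 0 94; 0.3 0 0 0 0 0 94; 0.3 0 0 0 0 0 94; 0.3 0 0 0 0 0 94")

```text
time: 12.85
tool_pos: [0.4305, 0.3418, 0.2992]
ee_rot: [-3.141, 0.001, 1.57]
wrist_force: [1.1, 1.0, -0.3]
width: 0.0943
finger_force: 0.0
```

```bash
python3 - <<'E'
from w import *
a=pickle.load(open('v2.pkl','rb'));s=shot('wrist','w5.png');print(robot.get_obs()['tool_pos'])
WHT=((0,0,150),(180,70,255))
c0=blob(a,*WHT,(278,128));c=blob(s,*WHT,(279,165));print(atz(s,c,.157),tri([ray(a,c0),ray(s,c)]))
E
```

```text
[0.4304 0.3417 0.2994]
area 93 w,h 10 11 c [276.6667 128.0323] box (np.float64(276.5), np.float64(128.0))
area 92 w,h 11 12 c [277.3261 159.8152] box (np.float64(277.0), np.float64(159.5))
[0.4285 0.3808 0.157 ] (array([0.4285, 0.3805, 0.1545]), np.float64(3.518631215183411e-05))
```

Call:
drive_tool(deltas="0.2 -0.015 0 0 0 0 94; 0.388 -0.015 0.2 0 0 0 94; 0.388 -0.015 0.5 0 0 0 94; 0.388 -0.015 0.8 0 0 0 94; 0.388 -0.015 0.9 0 0 0 94")

```text
time: 13.4
tool_pos: [0.4274, 0.3796, 0.2056]
ee_rot: [-3.137, 0.004, 1.57]
wrist_force: [-0.8, -0.8, -1.6]
width: 0.0938
finger_force: 0.0
```

Call:
drive_tool(deltas="0 0 0.3 0 0 0 94; 0 0 0.6 0 0 0 94; 0 0 0.85 0 0 0 94; 0 0 0.96 0 0 0 94; 0 0 0.96 0 0 0 94")

```text
time: 13.9
tool_pos: [0.4282, 0.3803, 0.1124]
ee_rot: [-3.139, 0.002, 1.57]
wrist_force: [0.3, 0.0, 0.3]
width: 0.0942
finger_force: 0.0
```

Call:
drive_tool(deltas="0 0 0 0 0 0 30; 0 0 0 0 0 0 30; 0 0 0 0 0 0 30; 0 0 0 0 0 0 30; 0 0 0 0 0 0 30")

```text
time: 14.4
tool_pos: [0.4289, 0.3813, 0.114]
ee_rot: [3.141, -0.0, 1.571]
wrist_force: [1.1, -1.6, 0.2]
width: 0.0575
finger_force: 0.0
```

Call:
drive_tool(deltas="0 0 0 0 0 0 30; 0 0 0 0 0 0 30; 0 0 0 0 0 0 30")

```text
time: 14.7
tool_pos: [0.4288, 0.3811, 0.1136]
ee_rot: [3.141, -0.0, 1.571]
wrist_force: [-0.5, -0.4, 0.8]
width: 0.0472
finger_force: 30.0
```

Call:
drive_tool(deltas="0 0 -0.1 0 0 0 30; 0 0 -0.35 0 0 0 30; 0 0 -0.65 0 0 0 30; 0 0 -0.9 0 0 0 30; 0 0 -1 0 0 0 30")

```text
time: 15.2
tool_pos: [0.4296, 0.3818, 0.2171]
ee_rot: [3.137, -0.003, 1.571]
wrist_force: [1.0, 0.1, 0.2]
width: 0.0467
finger_force: 30.0
```

Call:
drive_tool(deltas="-0.05 0.05 -0.1 0 0 0 30; -0.2 0.2 -0.1 0 0 0 30; -0.45 0.4 -0.1 0 0 0 30; -0.7 0.6 -0.1 0 0 0 30; -0.95 0.8 -0.1 0 0 0 30")

```text
time: 15.7
tool_pos: [0.5089, 0.2845, 0.2219]
ee_rot: [-3.139, 0.002, 1.571]
wrist_force: [-0.3, -0.6, -2.1]
width: 0.0472
finger_force: 30.0
```

Call:
drive_tool(deltas="-0.25 0.1 0 0 0 0 30; -0.5 0.1 0 0 0 0 30; -0.75 0.1 0 0 0 0 30; -1 0.1 0 0 0 0 30; -1 0.1 0 0 0 0 30")

```text
time: 16.2
tool_pos: [0.5185, 0.1828, 0.2221]
ee_rot: [-3.139, 0.002, 1.567]
wrist_force: [-0.8, 1.0, -0.6]
width: 0.0471
finger_force: 30.0
```

Call:
drive_tool(deltas="-0.25 0 0 0 0 0 30; -0.5 0 0 0 0 0 30; -0.75 0 0 0 0 0 30; -1 0 0 0 0 0 30; -1 0 0 0 0 0 30")

```text
time: 16.7
tool_pos: [0.5185, 0.0839, 0.2224]
ee_rot: [-3.14, 0.001, 1.567]
wrist_force: [0.0, 1.0, -2.0]
width: 0.0471
finger_force: 30.0
```

Call:
drive_tool(deltas="-0.25 0.1 0 0 0 0 30; -0.5 0.2 0 0 0 0 30; -0.7 0.4 0 0 0 0 30; -0.88 0.6 0 0 0 0 30; -0.88 0.8 0 0 0 0 30")

```text
time: 17.2
tool_pos: [0.5994, -0.0031, 0.2224]
ee_rot: [-3.14, 0.0, 1.569]
wrist_force: [-0.5, 1.2, -1.6]
width: 0.0474
finger_force: 30.0
```

```bash
python3 - <<'E'
from w import *
s=shot('wrist');S=shot('scene');print(robot.get_obs()['tool_pos'])
b=cv2.resize(S['img'][130:340,220:380],None,fx=2,fy=2);cv2.imwrite('pics/c6.png',cv2.resize(np.hstack([s['img'],b])[:,:,::-1],(800,382)))
E
```

```text
[ 0.6    -0.0015  0.2214]
```

View pics/c6.png

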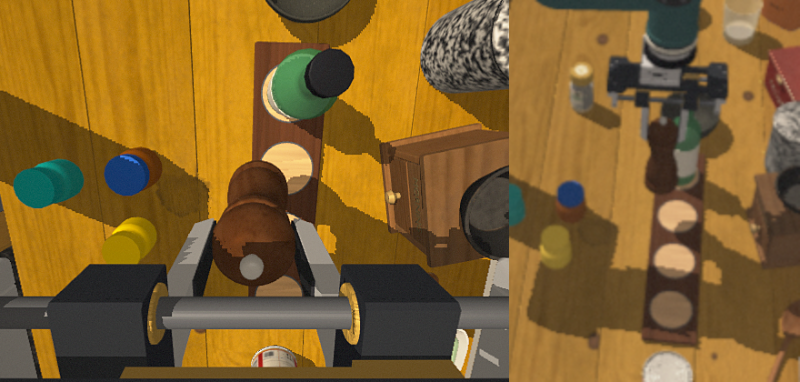

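The bottle stands on disc a, and the mill hangs straight with its knob at wrist pixel (276,293). I'll check its offset in the hand.

```bash
python3 - <<'E'
from w import *
s=shot('wrist');o=robot.get_obs()['tool_pos'];print(atz(s,(276,292.6),o[2]+.043)-o,o)
E
```

```text
[-0.0002 -0.001   0.043 ] [ 0.5989 -0.0011  0.2218]
```

Call:
drive_tool(deltas="-0.01 0.2 0 0 0 0 30; -0.01 0.38 0 0 0 0 30; -0.015 0.415 0.2 0 0 0 30; -0.015 0.415 0.4 0 0 0 30; -0.015 0.415 0.6 0 0 0 30")

```text
time: 17.85
tool_pos: [0.6395, -0.0021, 0.1627]
ee_rot: [-3.141, -0.0, 1.572]
wrist_force: [0.3, -0.1, -1.3]
width: 0.0473
finger_force: 30.0
```

Call:
drive_tool(deltas="0 0 0.15 0 0 0 30; 0 0 0.27 0 0 0 30; 0 0 0.33 0 0 0 30; 0 0 0.355 0 0 0 30; 0 0 0.355 0 0 0 30")

```text
time: 18.35
tool_pos: [0.6403, -0.0034, 0.1284]
ee_rot: [3.141, 0.0, 1.571]
wrist_force: [0.5, -0.1, -1.9]
width: 0.0469
finger_force: 30.0
```

Call:
drive_tool(deltas="0 0 0 0 0 0 30; 0 0 0 0 0 0 30")

```text
time: 18.55
tool_pos: [0.6407, -0.0035, 0.1291]
ee_rot: [3.14, 0.0, 1.571]
wrist_force: [-0.2, -0.8, -0.9]
width: 0.0471
finger_force: 30.0
```

Call:
drive_tool(deltas="0 0 0.01 0 0 0 30; 0 0 0.02 0 0 0 30; 0 0 0.028 0 0 0 30; 0 0 0.028 0 0 0 30")

```text
time: 18.95
tool_pos: [0.6403, -0.0035, 0.1256]
ee_rot: [3.141, 0.0, 1.571]
wrist_force: [0.1, -0.9, 1.3]
width: 0.0469
finger_force: 30.0
```

Call:
drive_tool(deltas="0 0 0 0 0 0 30; 0 0 0 0 0 0 30")

```text
time: 19.15
tool_pos: [0.6403, -0.0035, 0.1256]
ee_rot: [3.141, 0.0, 1.571]
wrist_force: [-0.3, -0.7, 0.8]
width: 0.0474
finger_force: 30.0
```

Call:
drive_tool(deltas="0 0 0 0 0 0 60; 0 0 0 0 0 0 75; 0 0 0 0 0 0 80; 0 0 -0.15 0 0 0 80; 0 0 -0.5 0 0 0 80")

```text
time: 19.65
tool_pos: [0.6381, -0.0032, 0.1722]
ee_rot: [-3.133, -0.001, 1.571]
wrist_force: [1.1, -0.3, 0.1]
width: 0.0796
finger_force: 0.0
```

Call:
drive_tool(deltas="0 0 -0.4 0 0 0 80; 0 -0.3 -0.7 0 0 0 80; 0 -0.6 -0.9 0 0 0 80; 0 -1 -1 0 0 0 94; 0.1 -1 -1 0 0 0 94")

```text
time: 20.15
tool_pos: [0.538, 0.0061, 0.2803]
ee_rot: [3.135, 0.001, 1.569]
wrist_force: [0.1, 0.7, 1.2]
width: 0.0919
finger_force: 0.0
```

Call:
drive_tool(deltas="0.3 -0.3 0 0 0 0 94; 0.6 -0.6 0 0 0 0 94; 0.9 -0.9 0 0 0 0 94; 1 -0.96 0 0 0 0 94; 1 -0.96 0 0 0 0 94")

```text
time: 20.65
tool_pos: [0.4442, 0.1079, 0.2761]
ee_rot: [3.139, -0.0, 1.574]
wrist_force: [0.4, -0.4, -0.3]
width: 0.0941
finger_force: 0.0
```

Call:
drive_tool(deltas="0.5 0 0 0 0 0 94; 0.9 0 0 0 0 0 94; 1 0 0 0 0 0 94; 1 0 0 0 0 0 94; 1 0 0 0 0 0 94")

```text
time: 21.15
tool_pos: [0.445, 0.2055, 0.2748]
ee_rot: [-3.141, 0.001, 1.57]
wrist_force: [0.9, 0.6, 0.1]
width: 0.0939
finger_force: 0.0
```

```bash
python3 - <<'E'
from w import *
s=shot('wrist','w7.png');o=robot.get_obs();print(o['time'],o['tool_pos'],o['ee_rot'])
for r in finder.masks_of('wrist','spice_jar_mid')[:2]:
    ys,xs=np.nonzero(r['region']);print(r['confidence'],r['xy'],xs.min(),xs.max(),ys.min(),ys.max())
c=np.array(finder.masks_of('wrist','spice_jar_mid')[0]['xy']).astype(int)
y0,x0=max(c[1]-45,0),c[0]-45;print(x0,y0)
cv2.imwrite('pics/j2.png',cv2.resize(s['img'][y0:y0+90,x0:x0+90][:,:,::-1],None,fx=6,fy=6))
E
```

```text
21.2 [0.4449 0.2052 0.2749] [-3.1414  0.0011  1.5689]
0.82 [278.4, 139.8] 258 298 115 158
233 94
```

View pics/j2.png

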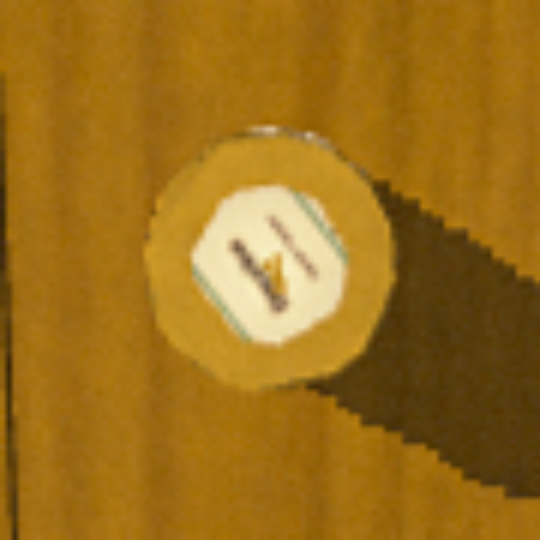

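The lid centre is at pixel (278.1,137.7). Triangulating against the earlier view at (289.7,227).

```bash
python3 - <<'E'
from w import *
a=pickle.load(open('v2.pkl','rb'));s=shot('wrist');o=robot.get_obs()['tool_pos']
print(o,atz(s,(278.1,137.7),.098),tri([ray(a,(289.7,227)),ray(s,(278.1,137.7))]))
E
```

```text
[0.4446 0.2054 0.2753] [0.444  0.2632 0.098 ] (array([0.4439, 0.2632, 0.0989]), np.float64(3.2341132308208905e-05))
```

Call:
drive_tool(deltas="0.3 0 0.2 0 0 0 94; 0.57 0 0.5 0 0 0 94; 0.578 -0.005 0.8 0 0 0 94; 0.578 -0.005 1 0 0 0 94; 0.578 -0.005 1 0 0 0 94")

```text
time: 21.85
tool_pos: [0.4418, 0.2629, 0.1715]
ee_rot: [-3.135, 0.003, 1.57]
wrist_force: [-0.2, -0.3, -0.2]
width: 0.0936
finger_force: 0.0
```

Call:
drive_tool(deltas="0 0 0.3 0 0 0 94; 0 0 0.6 0 0 0 94; 0 0 0.9 0 0 0 80; 0 0 1 0 0 0 70; 0 0 1 0 0 0 65")

```text
time: 22.35
tool_pos: [0.4435, 0.2637, 0.0748]
ee_rot: [-3.14, 0.001, 1.57]
wrist_force: [0.9, 0.4, -0.3]
width: 0.0735
finger_force: 0.0
```

Call:
drive_tool(deltas="0 0 0.1 0 0 0 60; 0 0 0.18 0 0 0 60; 0 0 0.18 0 0 0 30; 0 0 0.18 0 0 0 30; 0 0 0.18 0 0 0 30")

```text
time: 22.85
tool_pos: [0.444, 0.2645, 0.0576]
ee_rot: [3.141, -0.0, 1.571]
wrist_force: [1.0, 0.4, -0.9]
width: 0.0438
finger_force: 30.0
```

Call:
drive_tool(deltas="0 0 0 0 0 0 30; 0 0 0 0 0 0 30; 0 0 0 0 0 0 30")

```text
time: 23.15
tool_pos: [0.444, 0.2646, 0.0576]
ee_rot: [3.141, -0.0, 1.571]
wrist_force: [-0.5, -0.4, 1.4]
width: 0.0436
finger_force: 30.0
```

Call:
drive_tool(deltas="0 0 -0.1 0 0 0 30; 0 0 -0.35 0 0 0 30; 0 0 -0.65 0 0 0 30; 0 0 -0.9 0 0 0 30; 0 0 -1 0 0 0 30")

```text
time: 23.65
tool_pos: [0.4451, 0.265, 0.1608]
ee_rot: [3.136, -0.002, 1.571]
wrist_force: [1.0, 0.6, -1.1]
width: 0.0439
finger_force: 30.0
```

Call:
drive_tool(deltas="-0.05 0.05 -0.05 0 0 0 30; -0.2 0.2 -0.1 0 0 0 30; -0.45 0.4 -0.1 0 0 0 30; -0.7 0.55 -0.1 0 0 0 30; -0.95 0.7 -0.1 0 0 0 30")

```text
time: 24.15
tool_pos: [0.5136, 0.1678, 0.1653]
ee_rot: [-3.138, 0.001, 1.571]
wrist_force: [0.2, 0.8, -0.6]
width: 0.0437
finger_force: 30.0
```

Call:
drive_tool(deltas="-0.25 0 0 0 0 0 30; -0.5 0 0 0 0 0 30; -0.75 0 0 0 0 0 30; -1 0 0 0 0 0 30; -1 0 0 0 0 0 30")

```text
time: 24.65
tool_pos: [0.513, 0.0664, 0.1654]
ee_rot: [-3.138, 0.002, 1.567]
wrist_force: [-0.4, 1.9, -1.0]
width: 0.0438
finger_force: 30.0
```

Call:
drive_tool(deltas="-0.25 0 0 0 0 0 30; -0.5 0 0 0 0 0 30; -0.75 0 0 0 0 0 30; -1 0 0 0 0 0 30; -1 0 0 0 0 0 30")

```text
time: 25.15
tool_pos: [0.5132, -0.0324, 0.1659]
ee_rot: [-3.139, 0.0, 1.568]
wrist_force: [-0.1, -0.5, -1.1]
width: 0.0438
finger_force: 30.0
```

Call:
drive_tool(deltas="-0.25 0.1 0 0 0 0 30; -0.5 0.3 0 0 0 0 30; -0.68 0.5 0 0 0 0 30; -0.68 0.7 0 0 0 0 30; -0.68 0.7 0 0 0 0 30")

```text
time: 25.65
tool_pos: [0.5849, -0.0977, 0.1654]
ee_rot: [-3.14, -0.002, 1.571]
wrist_force: [-0.2, -1.2, -0.4]
width: 0.0442
finger_force: 30.0
```

Call:
drive_tool(deltas="0 0.2 0 0 0 0 30; 0 0.4 0 0 0 0 30; 0 0.53 0 0 0 0 30; 0 0.54 0 0 0 0 30; 0 0.54 0 0 0 0 30")

```text
time: 26.15
tool_pos: [0.6369, -0.0975, 0.1665]
ee_rot: [-3.14, -0.001, 1.572]
wrist_force: [-0.3, 0.6, -0.2]
width: 0.0433
finger_force: 30.0
```

Call:
drive_tool(deltas="0.008 0.008 0.2 0 0 0 30; 0.008 0.008 0.45 0 0 0 30; 0.008 0.008 0.7 0 0 0 30; 0.008 0.008 0.84 0 0 0 30; 0.008 0.008 0.92 0 0 0 30")

```text
time: 26.65
tool_pos: [0.637, -0.0974, 0.0736]
ee_rot: [-3.139, -0.001, 1.571]
wrist_force: [0.1, 0.3, -0.8]
width: 0.0435
finger_force: 30.0
```

Call:
drive_tool(deltas="0 0 0.02 0 0 0 30; 0 0 0.03 0 0 0 30; 0 0 0.04 0 0 0 30; 0 0 0.04 0 0 0 30")

```text
time: 27.05
tool_pos: [0.6391, -0.098, 0.0723]
ee_rot: [3.14, 0.001, 1.571]
wrist_force: [0.8, -0.6, -0.5]
width: 0.0438
finger_force: 30.0
```

Call:
drive_tool(deltas="0 0 0 0 0 0 30; 0 0 0 0 0 0 30")

```text
time: 27.25
tool_pos: [0.6387, -0.0979, 0.0717]
ee_rot: [3.141, 0.0, 1.571]
wrist_force: [-0.7, -0.1, -0.1]
width: 0.0439
finger_force: 30.0
```

Call:
drive_tool(deltas="0.01 -0.005 0.01 0 0 0 30; 0.01 -0.005 0.018 0 0 0 30; 0.01 -0.005 0.022 0 0 0 30; 0.01 -0.005 0.022 0 0 0 30; 0.01 -0.005 0.022 0 0 0 30")

```text
time: 27.75
tool_pos: [0.638, -0.0967, 0.0696]
ee_rot: [3.141, -0.0, 1.571]
wrist_force: [-1.2, 0.8, 3.2]
width: 0.0435
finger_force: 30.0
```

Call:
drive_tool(deltas="0 0 0 0 0 0 50; 0 0 0 0 0 0 70; 0 0 0 0 0 0 75; 0 0 -0.15 0 0 0 75; 0 0 -0.5 0 0 0 75")

```text
time: 28.25
tool_pos: [0.6356, -0.0963, 0.1157]
ee_rot: [-3.133, -0.002, 1.571]
wrist_force: [-0.3, -0.0, -0.7]
width: 0.0747
finger_force: 0.0
```

Call:
drive_tool(deltas="0 0 -0.4 0 0 0 80; 0 -0.3 -0.7 0 0 0 80; 0 -0.6 -0.7 0 0 0 80; 0 -0.95 -0.7 0 0 0 94; 0 -1 -0.7 0 0 0 94")

```text
time: 28.75
tool_pos: [0.5354, -0.0967, 0.1906]
ee_rot: [3.141, 0.001, 1.57]
wrist_force: [0.0, 0.2, 0.4]
width: 0.0919
finger_force: 0.0
```

Call:
drive_tool(deltas="0.1 -0.4 0 0 0 0 94; 0.2 -0.75 0 0 0 0 94; 0.4 -0.88 0 0 0 0 94; 0.4 -0.88 0 0 0 0 94; 0.4 -0.88 0 0 0 0 94")

```text
time: 29.25
tool_pos: [0.4509, -0.057, 0.19]
ee_rot: [3.139, 0.001, 1.571]
wrist_force: [-0.3, 0.6, -0.1]
width: 0.0939
finger_force: 0.0
```

```bash
python3 - <<'E'
from w import *
s=shot('wrist','w8.png');o=robot.get_obs();print(o['time'],o['tool_pos'],o['ee_rot'])
c=blob(s,*BLU,(280,130));print(atz(s,c,.062))
E
```

```text
29.3 [ 0.451  -0.0573  0.1896] [3.14   0.0009 1.571 ]
area 2157 w,h 52 54 c [277.6412 141.7089] box (np.float64(277.5), np.float64(141.5))
[ 0.4498 -0.0001  0.062 ]
```

View pics/w8.png

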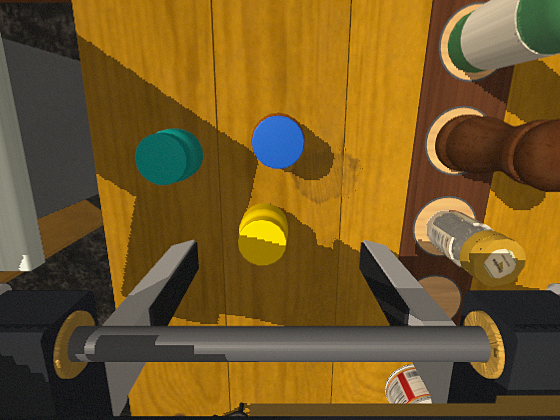

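Wrist view: bottle, mill and spice jar stand centred on discs a, b and c, and the blue lid is at (277.5,141.5), giving (0.450, 0.000). Next I take the mustard jar.

Call:
drive_tool(deltas="0.3 0 0 0 0 0 94; 0.573 -0.01 0.1 0 0 0 94; 0.573 -0.01 0.4 0 0 0 94; 0.573 -0.01 0.7 0 0 0 94; 0.573 -0.01 0.8 0 0 0 94")

```text
time: 29.8
tool_pos: [0.4478, 0.0004, 0.1056]
ee_rot: [-3.136, -0.0, 1.571]
wrist_force: [-0.3, 0.5, -1.2]
width: 0.0939
finger_force: 0.0
```

Call:
drive_tool(deltas="0 0 0.3 0 0 0 85; 0 0 0.6 0 0 0 80; 0 0 0.8 0 0 0 75; 0 0 0.84 0 0 0 70; 0 0 0.84 0 0 0 70")

```text
time: 30.3
tool_pos: [0.4495, 0.0001, 0.0251]
ee_rot: [-3.141, 0.0, 1.57]
wrist_force: [0.0, 0.8, 0.2]
width: 0.0701
finger_force: 0.0
```

Call:
drive_tool(deltas="0 0 0 0 0 0 30; 0 0 0 0 0 0 30; 0 0 0 0 0 0 30; 0 0 0 0 0 0 30; 0 0 0 0 0 0 30")

```text
time: 30.8
tool_pos: [0.4503, 0.0003, 0.0265]
ee_rot: [3.138, 0.001, 1.571]
wrist_force: [0.1, -0.2, 5.0]
width: 0.0522
finger_force: 30.0
```

Call:
drive_tool(deltas="0 0 0 0 0 0 30; 0 0 0 0 0 0 30")

```text
time: 31.0
tool_pos: [0.4503, 0.0002, 0.0265]
ee_rot: [3.138, 0.001, 1.571]
wrist_force: [-0.1, -0.6, 6.3]
width: 0.0523
finger_force: 30.0
```

The jar was gripped at the shoulder edge (52 mm, 5–6 N upward), so I'm regripping lower on the 54 mm body.

Call:
drive_tool(deltas="0 0 0 0 0 0 70; 0 0 0 0 0 0 72; 0 0 0.08 0 0 0 72; 0 0 0.145 0 0 0 72; 0 0 0.145 0 0 0 72")

```text
time: 31.5
tool_pos: [0.4473, 0.0007, 0.0085]
ee_rot: [-3.138, -0.0, 1.571]
wrist_force: [-0.3, -0.7, -0.2]
width: 0.0721
finger_force: 0.0
```

Call:
drive_tool(deltas="0 0 0 0 0 0 30; 0 0 0 0 0 0 30; 0 0 0 0 0 0 30; 0 0 0 0 0 0 30; 0 0 0 0 0 0 30")

```text
time: 32.0
tool_pos: [0.4492, 0.0004, 0.0106]
ee_rot: [3.141, 0.0, 1.571]
wrist_force: [0.2, 0.7, -1.0]
width: 0.0531
finger_force: 30.0
```

Call:
drive_tool(deltas="0 0 0 0 0 0 30; 0 0 0 0 0 0 30")

```text
time: 32.2
tool_pos: [0.4492, 0.0005, 0.0106]
ee_rot: [3.141, 0.0, 1.571]
wrist_force: [-0.2, -0.5, -0.1]
width: 0.0535
finger_force: 30.0
```

Call:
drive_tool(deltas="0 0 -0.1 0 0 0 30; 0 0 -0.35 0 0 0 30; 0 0 -0.65 0 0 0 30; 0 0 -0.9 0 0 0 30; 0 0 -1 0 0 0 30")

```text
time: 32.7
tool_pos: [0.4505, 0.0003, 0.1138]
ee_rot: [3.136, 0.001, 1.571]
wrist_force: [-0.7, -0.6, -2.1]
width: 0.0533
finger_force: 30.0
```

Call:
drive_tool(deltas="-0.1 0.05 0 0 0 0 30; -0.3 0.15 0 0 0 0 30; -0.5 0.3 0 0 0 0 30; -0.75 0.4 0 0 0 0 30; -1 0.5 0 0 0 0 30")

```text
time: 33.2
tool_pos: [0.4983, -0.1008, 0.1081]
ee_rot: [-3.138, -0.001, 1.571]
wrist_force: [0.6, -0.4, -1.3]
width: 0.0531
finger_force: 30.0
```

Call:
drive_tool(deltas="-0.25 0.1 0 0 0 0 30; -0.5 0.2 0 0 0 0 30; -0.75 0.4 0 0 0 0 30; -0.93 0.6 0 0 0 0 30; -0.93 0.8 0 0 0 0 30")

```text
time: 33.7
tool_pos: [0.5782, -0.1958, 0.1075]
ee_rot: [-3.137, -0.0, 1.567]
wrist_force: [-0.1, 0.7, -0.1]
width: 0.0536
finger_force: 30.0
```

Call:
drive_tool(deltas="0 0.2 0 0 0 0 30; 0 0.4 0 0 0 0 30; 0 0.56 0 0 0 0 30; 0 0.565 0 0 0 0 30; 0 0.565 0 0 0 0 30")

```text
time: 34.2
tool_pos: [0.6343, -0.1928, 0.108]
ee_rot: [-3.138, -0.001, 1.571]
wrist_force: [-0.1, 0.4, -1.7]
width: 0.053
finger_force: 30.0
```

Call:
drive_tool(deltas="0 0 0 0 0 0 30; 0 0 0 0 0 0 30")

```text
time: 34.4
tool_pos: [0.6346, -0.1927, 0.1102]
ee_rot: [-3.141, -0.0, 1.57]
wrist_force: [-0.6, 0.3, -1.0]
width: 0.0534
finger_force: 30.0
```

Call:
drive_tool(deltas="0 0.01 0.2 0 0 0 30; 0 0.01 0.4 0 0 0 30; 0 0.01 0.6 0 0 0 30; 0 0.01 0.75 0 0 0 30; 0 0.01 0.84 0 0 0 30")

```text
time: 34.9
tool_pos: [0.6354, -0.1923, 0.0249]
ee_rot: [-3.14, -0.001, 1.571]
wrist_force: [-0.4, 0.9, -1.8]
width: 0.0532
finger_force: 30.0
```

Call:
drive_tool(deltas="0 0 0.01 0 0 0 30; 0 0 0.02 0 0 0 30; 0 0 0.028 0 0 0 30; 0 0 0.028 0 0 0 30; 0 0 0.028 0 0 0 30")

```text
time: 35.4
tool_pos: [0.6369, -0.1927, 0.0245]
ee_rot: [3.14, 0.001, 1.571]
wrist_force: [-1.3, -0.4, -1.7]
width: 0.0532
finger_force: 30.0
```

Call:
drive_tool(deltas="0 -0.005 0.01 0 0 0 30; 0 -0.005 0.018 0 0 0 30; 0 -0.005 0.018 0 0 0 30; 0 -0.005 0.018 0 0 0 30")

```text
time: 35.8
tool_pos: [0.6362, -0.1926, 0.0226]
ee_rot: [3.141, 0.0, 1.571]
wrist_force: [-0.7, -0.2, 2.8]
width: 0.0531
finger_force: 30.0
```

Contact. Releasing and backing away.

Call:
drive_tool(deltas="0 0 0 0 0 0 60; 0 0 0 0 0 0 76; 0 0 0 0 0 0 80; 0 0 -0.15 0 0 0 80; 0 0 -0.5 0 0 0 80")

```text
time: 36.3
tool_pos: [0.6334, -0.1915, 0.0686]
ee_rot: [-3.134, -0.003, 1.571]
wrist_force: [0.6, 0.9, 0.2]
width: 0.0802
finger_force: 0.0
```

Call:
drive_tool(deltas="0 0 -0.4 0 0 0 80; 0 0 -0.8 0 0 0 80; 0 -0.3 -1 0 0 0 94; 0 -0.6 -1 0 0 0 94; 0 -1 -1 0 0 0 94")

```text
time: 36.8
tool_pos: [0.5364, -0.1929, 0.1745]
ee_rot: [3.137, 0.002, 1.572]
wrist_force: [0.3, 0.9, -0.1]
width: 0.0937
finger_force: 0.0
```

Call:
drive_tool(deltas="-0.1 -0.4 -0.3 0 0 0 94; -0.3 -0.7 -0.5 0 0 0 94; -0.6 -0.8 -0.5 0 0 0 94; -1 -0.8 -0.5 0 0 0 94; -1 -0.8 -0.5 0 0 0 94")

```text
time: 37.3
tool_pos: [0.4551, -0.2963, 0.2231]
ee_rot: [3.14, 0.003, 1.566]
wrist_force: [0.7, -0.2, -0.3]
width: 0.094
finger_force: 0.0
```

```bash
python3 - <<'E'
from w import *
S=shot('scene');T=shot('top');o=robot.get_obs();print(o['time'],o['tool_pos'])
a=cv2.resize(S['img'][140:370,270:370],(365,560)[:2] and (244,560));b=cv2.resize(T['img'][130:240,190:420],None,fx=2.3,fy=2.3)
c=np.zeros((560,244+b.shape[1],3),np.uint8);c[:,:244]=a;c[:b.shape[0],244:]=b;cv2.imwrite('pics/f.png',c[:,:,::-1])
for n,z in(('bowl',0),('tin',0)):print(n,atz(T,finder.landmark_of('top',n)[0]['xy'],z))
E
```

```text
37.4 [ 0.4558 -0.293   0.2226]
bowl [0.6614 0.2293 0.    ]
tin [ 0.641  -0.3173  0.    ]
```

View pics/f.png

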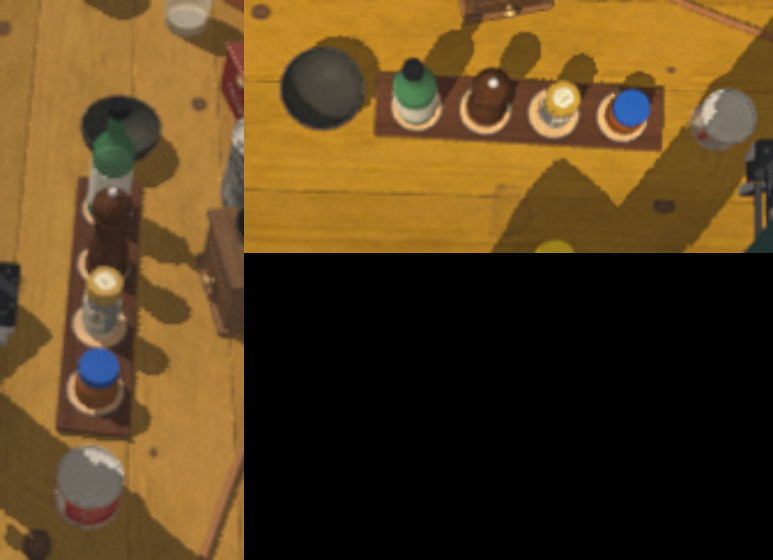

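All four stand upright and centred on their discs: bottle beside the bowl, then mill, spice jar and mustard beside the tin. The bowl and tin have not moved.

```bash
python3 -c "
from bench import robot
print(robot.close_job())"
```

```text
the job is handed in; nothing more can be done
None
```

The job is handed in: the oil bottle, pepper mill, spice jar and mustard jar stand upright and centred on discs a to d, tallest next to the bowl and shortest next to the tin, finished about 37 s into the 128 s limit with the bowl and tin left in place.

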